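Slide the rubber-faced block out of the cluster and give it a squirt of cleaner

ROBOT

A 6-joint arm with a two-finger parallel gripper is mounted at the origin on a cart in front of the work surface, level with it; the furniture and walls round the work are solid. World frame = base frame: x ahead of the robot, y to its left, z up, the work surface at z = 0. Lengths are in m, angles in rad, forces in N, time in s.
With the tool pointing down it reaches from about 0.25 to 0.775 m from the base axis. Payload 4 kg.
Tool frame: the origin (TCP) lies between the finger pads; the fingertips stand 14 mm ahead of it and the grasp point (between the pads) lies 5 mm behind it (robot.tips_ahead is the distance from the TCP to the fingertips, in m); z points along the fingers, y is the direction in which the jaws open and shut (so a half turn about z gives the same grasp; the last joint's range is limited). The gripper opens to 94 mm and grips with 3 to 60 N. Pads are 16 mm wide; open, the fingers measure 119 mm over their backs; the gripper's body (75 mm by 177 mm) begins 78 mm behind the grasp point.
Start: joints at [-1.347, 0.087, 1.371, -0, 1.684, -0.103], TCP at [0.177, -0.521, 0.22] pointing down, gripper open.
Joint ranges: [-3.1, 3.1], [-0.76, 2.03], [0.27, 2.55], [-1.08, 4.22], [0.17, 2.65], [-2.57, 2.57]. Speed limits (rad/s): [2.79, 2.79, 3.14, 3.14, 3.14, 3.14].

INTERFACE

Orientations are given as [roll, pitch, yaw] about the fixed x, y, z axes, in that order (R = Rz(yaw) Ry(pitch) Rx(roll)).
In Python, from bench import robot, optics, job gives the robot as it stands.
- The arm moves only by the tool apply_moves, never from a script. Its argument "moves" is a list of rows, each a list of 3 entries, a list of its own where there are three numbers: the shift along the tool's x, y, z in cm, then the turn, a rotation vector about the tool's x, y, z in rad, then the opening, from 0 (shut) to 1 (fully open). In form: [[[tx, ty, tz], [rx, ry, rz], grip], ...]. A call has exactly 10 rows; each row is the pose to reach, as a shift and turn from the pose commanded when the call began, along the tool's axes at that moment; what a row does not reach only later rows make up. A row lasts 1/12 s, in which the tool goes at most 41.7 mm and 7.16 degrees, less where a joint would pass 70% of its speed; a pose out of reach is approached as far as the arm can. A call with a gripper value outside its range is refused whole. The fingers move at their own pace and stop on an object; the grip force is fixed at half the most. Time passes only in rows, so rows that repeat a pose let the fingers close, or fill a call up. It gives the time, the measured TCP pose, the force and the opening at its end, in the units of the state.
- robot.get_obs(): the state, without advancing time (a new reading comes with each control period).
- optics.snapshot(name): name is "scene" or "top" or "wrist"; returns the picture (400x640x3 uint8, red, green, blue); there is no depth.
- optics.get_calibration(name): a dict with "fx", "fy", "cx", "cy" (pixels), "k1" (the pictures are not rectified: a ray, as slopes to the right and down, at radius r is drawn at 1 + k1 r^2 times it, then the intrinsics apply), "rvec" (rotation vector, rad) and "tvec" (3), from world to camera coordinates, as OpenCV has them. Camera axes: x right, y down, z forward; pixel columns grow to the right and rows downward; lengths in m; the calibration is good to about 2 mm. A picture is of the moment at which its call begins: read the wrist's pose just before it. get_calibration takes no time and is no camera call; for the wrist camera it gives the pose at the moment of the call.
- job.close_job(): hands the job in, once; it reports no verdict.
The state is a dict: "time": time; "joint_positions": joint angles; "qvel": joint speeds; "joint_torque": joint torques, N m; "tool_pos": TCP position; "ee_rot": TCP orientation; "wrist_force": force on the tool from outside, world axes, zero at the start; "wrist_torque": the same for the moment, N m; "width": finger opening in m.
Only numpy, scipy, OpenCV 4.12 (cv2) and the standard library are available. Lean on these libraries where they do the work, as an engineer would, in place of code of your own. Each camera call takes 0.05 s, during which the arm holds its last target.

TASK

Four bench blocks stand pushed together in a square. Without shifting the other three, slide the low one with the round rubber face clear of them along the bench, pressing on its top only as hard as it takes (pressing hard dents the soft rubber). Then set it flat straight in front of the cleaner bottle's nozzle, its middle about 12 cm from the bottle's middle, press the bottle's cap all the way down for a moment and let it spring back up; leave everything else on the bench alone.

Things in the scene. Friction and masses are not known exactly. Their poses are not given: they have to be found in the camera images.
- pad_mid (a point): Loose rubber-faced slab, 60 x 60 mm, 0.22 to 0.34 kg: point on its middle, 6 mm above the bench; x, y along its sides. Its square 9 mm steel sole slides easily (friction 0.3); the round grey rubber pad on it, 56 mm wide, is worn to an unknown thickness (its top 11 to 16 mm above the bench: feel for it) and grips a fingertip (about 1), so a press of 8 to 15 N drags the slab.
- rubber (a joint): How far the rubber pad is squashed down, m: 0 untouched; it yields 1 mm for 15 N and recovers. Squashed by more than 2 mm (30 N) it counts as dented.
- steel_a_mid (a point): Centre (9 mm above the bench) of a loose plain steel bench block, 60 x 60 x 18 mm, 0.5 kg, one of the three in the 2 x 2 square with the rubber-faced one, 2 to 7 mm higher than it; x, y along its sides. Must stay where it is.
- steel_b_mid (a point): Centre (9 mm above the bench) of a loose plain steel bench block, 60 x 60 x 18 mm, 0.5 kg, one of the three in the 2 x 2 square with the rubber-faced one, 2 to 7 mm higher than it; x, y along its sides. Must stay where it is.
- steel_c_mid (a point): Centre (9 mm above the bench) of a loose plain steel bench block, 60 x 60 x 18 mm, 0.5 kg, one of the three in the 2 x 2 square with the rubber-faced one, 2 to 7 mm higher than it; x, y along its sides. Must stay where it is.
- bottle: The squat cleaner bottle, fixed to the bench by a round foot 68 mm wide; aluminium body 51 mm wide; 104 mm high in all with its cap up. Origin on the bench under its middle; its nozzle looks along its own -x axis; z up.
- cap_top (a point): Middle of the flat top of the bottle's round press cap (35 mm wide, with a short nozzle sticking out 27 mm from its axis); 104 mm above the bench when up. Axes as the bottle's.
- cap (a joint): How far the cap is pressed down, m: 0 up, 0.006 all the way down. A spring pushes it up with about 3.6 N when up and 7.2 N when down.
- wax: Bystander: loose lump of wax, 41 x 50 x 19 mm, near the vice. Origin under its middle.
- magnifier: Bystander: small loose folding loupe, 24 x 32 x 19 mm, on the near edge of the bench. Origin under its middle.
- pickle: Bystander: loose glass jar with a dark screw cap, 44 mm wide, 47 mm high, beyond the bottle to the right. Origin under its middle.
Not all that is in view belongs to the job. What is shaped like the part that bears steel_a_mid but purple is not meant.

How it is judged:
On the way, in this order (a step that is already met when the one before it is completed fails the run):
1. the rubber-faced block has been slid along the bench clear of the other three, lying flat (its centre over 88 mm from each of theirs) (horizontal distance between pad_mid and steel_a_mid above 0.088 m and horizontal distance between pad_mid and steel_b_mid above 0.088 m and horizontal distance between pad_mid and steel_c_mid above 0.088 m and height (world z) of pad_mid below 0.01 m), for 0.2 s.
2. it lies flat in front of the nozzle (x of pad_mid in the frame of bottle between -0.15 and -0.08 m and y of pad_mid in the frame of bottle between -0.03 and 0.03 m and height (world z) of pad_mid below 0.01 m and angle between pad_mid's own z axis and vertical below 0.1 rad), for 0.2 s.
3. the cap is pressed all the way down with the block in front of the nozzle (all of step 2 and value of joint cap above 0.005 m), for 0.1 s.
At the end, for the whole second after the job is handed in: Rubber-faced block flat on the bench, its centre 80 to 150 mm in front of the bottle's axis and at most 30 mm off the nozzle's line, over 88 mm from each steel block's centre; cap up again (under 1.5 mm); steel blocks within 10 mm of where they stood (all of step 2 and value of joint cap below 0.0015 m and horizontal distance between pad_mid and steel_a_mid above 0.088 m and horizontal distance between pad_mid and steel_b_mid above 0.088 m and horizontal distance between pad_mid and steel_c_mid above 0.088 m and distance of each of steel_a_mid, steel_b_mid, steel_c_mid from where it was at the start of the episode below 0.01 m); the robot touches nothing.
It fails at once if a steel block is shifted by more than 10 mm (distance of any of steel_a_mid, steel_b_mid, steel_c_mid from where it was at the start of the episode above 0.01 m).
It fails at once if the rubber-faced block is lifted out of the cluster rather than slid (height (world z) of pad_mid above 0.014 m and not (horizontal distance between pad_mid and steel_a_mid above 0.075 m and horizontal distance between pad_mid and steel_b_mid above 0.075 m and horizontal distance between pad_mid and steel_c_mid above 0.075 m) and distance of pad_mid from where it was at the start of the episode below 0.07 m).
It fails at once if the rubber is squashed by more than 2 mm (30 N) (value of joint rubber above 0.002 m).
It fails at once if a bystander is moved by more than 30 mm (distance of any of wax, magnifier, pickle from where it was at the start of the episode above 0.03 m).
It also fails if it takes over 61 s, if anything falls off the work surface, if the arm or the gripper's body presses on something with over 40 N, if the wrist force passes 120 N, or if a joint passes its speed limit or range.

## Working session

There is one attempt and no reset: what is moved stays moved. The work goes in short steps, Python scripts to look and compute and a tool call to move; the robot and the scene stay as the last step left them, time stands still between calls to the robot, and variables do not carry over. Pictures are saved under pics/ and viewed, and the job is handed in when it is done.

Besides the shell and the picture viewer there is one more tool, called after "Request:" in YAML: its name, and indented under it one key for each argument. apply_moves: Moves the arm, as the interface text tells. Its arguments: {"type":"object","properties":{"moves":{"type":"array"}},"required":["moves"]}

```bash
ls; mkdir -p pics; python3 - <<'E'
from bench import robot, optics, job
import cv2
for n in("scene","top"):
    im=optics.snapshot(n); cv2.imwrite(f"pics/{n}0.png",im[:,:,::-1])
    print(n,optics.get_calibration(n))
print(robot.get_obs())
E
```

```text
pics
scene {'fx': 466.99854879559854, 'fy': 466.99854879559854, 'cx': 316.03980749037265, 'cy': 198.57116182367798, 'k1': -0.038686618114874484, 'rvec': array([ 1.75488303, -1.1255058 ,  0.68601389]), 'tvec': array([-0.47777971,  0.24559277,  0.97216238])}
top {'fx': 368.29597197349284, 'fy': 368.29597197349284, 'cx': 311.37778776773825, 'cy': 201.08180703453309, 'k1': -0.04870429648809844, 'rvec': array([ 2.16091673, -2.15782981,  0.12582383]), 'tvec': array([-0.26538478,  0.50345401,  0.88016839])}
{'time': 0.1, 'joint_positions': array([-1.34714582e+00,  8.78466203e-02,  1.37208331e+00, -4.06144955e-05,
        1.68359786e+00, -1.03102753e-01]), 'qvel': array([ 0.00065562, -0.00227181, -0.00238966, -0.00018582,  0.00034164,
       -0.00031374]), 'joint_torque': array([ 1.78407183e-03, -3.41253519e+01, -3.03301620e+01,  7.20709981e-02,
        3.04783147e-02, -1.00147986e-04]), 'tool_pos': array([ 0.17641096, -0.52044977,  0.21845009]), 'ee_rot': array([-3.13966364e+00, -1.59013724e-04,  3.26748574e-01]), 'wrist_force': array([ 0.23308896, -0.33686377,  0.70241076]), 'wrist_torque': array([ 0.00212201,  0.01451188, -0.00358349]), 'width': 0.09367536001233341}
```

View pics/scene0.png

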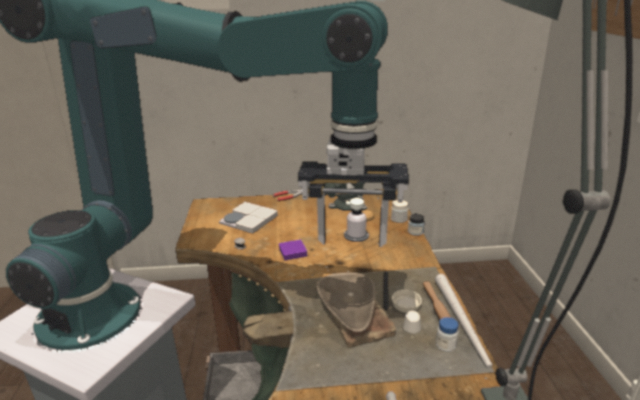

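View pics/top0.png

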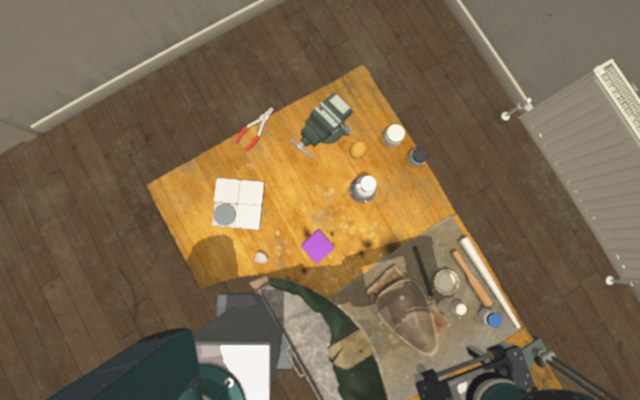

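The top view shows the 2x2 cluster near (238,204), with the round rubber pad at its lower-left (224,214). The bottle is at (364,188), the purple decoy at (318,246), the loupe at (261,257), the wax at (357,149) and the jar at (419,156).

```bash
cat > h.py <<'E'
import numpy as np, cv2
from bench import robot, optics, job
def ray(cal,uv):
    K=np.array([[cal['fx'],0,cal['cx']],[0,cal['fy'],cal['cy']],[0,0,1]])
    D=np.array([cal['k1'],0,0,0,0.])
    p=cv2.undistortPoints(np.array(uv,float).reshape(-1,1,2),K,D).reshape(-1,2)
    R=cv2.Rodrigues(np.array(cal['rvec']))[0]
    d=np.c_[p,np.ones(len(p))]@R
    return -R.T@np.array(cal['tvec']),d
def onplane(cal,uv,z):
    o,d=ray(cal,uv); return o+d*((z-o[2])/d[:,2])[:,None]
def proj(cal,P):
    K=np.array([[cal['fx'],0,cal['cx']],[0,cal['fy'],cal['cy']],[0,0,1]])
    return cv2.projectPoints(np.array(P,float).reshape(-1,3),np.array(cal['rvec']),np.array(cal['tvec']),K,np.array([cal['k1'],0,0,0,0.]))[0].reshape(-1,2)
E
python3 - <<'E'
from h import *
im=cv2.imread('pics/top0.png'); c=optics.get_calibration('top')
def z(x0,y0,x1,y1,k,n): cv2.imwrite(n,cv2.resize(im[y0:y1,x0:x1],None,fx=k,fy=k,interpolation=cv2.INTER_CUBIC))
z(190,160,290,280,5,'pics/z1.png'); z(300,90,440,220,5,'pics/z2.png')
for n,p,h in [('cl',(238,204),.018),('pad',(224,214),.013),('cap',(369,182),.104),('purple',(318,246),.018),('loupe',(261,257),.01),('wax',(357,149),.01),('jar',(419,156),.045),('vice',(300,146),0),('near corner',(200,288),0),('leftcorner',(149,185),0)]: print(n,onplane(c,[p],h).round(3))
E
```

```text
cl [[ 0.498 -0.081  0.018]]
pad [[ 0.473 -0.045  0.013]]
cap [[ 0.539 -0.396  0.104]]
purple [[ 0.394 -0.281  0.018]]
loupe [[ 0.366 -0.14   0.01 ]]
wax [[ 0.641 -0.382  0.01 ]]
jar [[ 0.615 -0.531  0.045]]
vice [[ 0.652 -0.235  0.   ]]
near corner [[0.288 0.014 0.   ]]
leftcorner [[0.549 0.156 0.   ]]
```

View pics/z1.png

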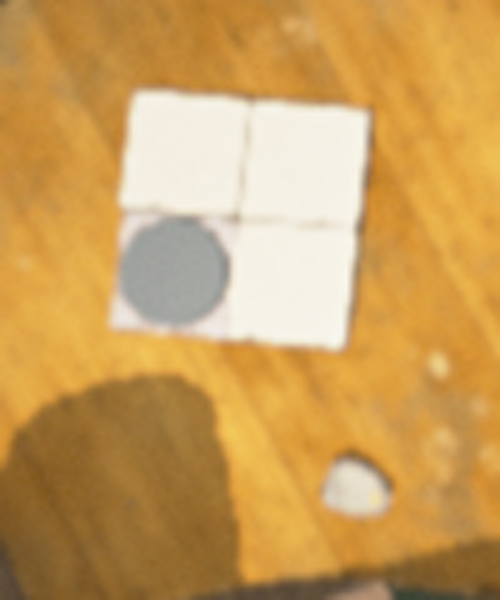

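View pics/z2.png

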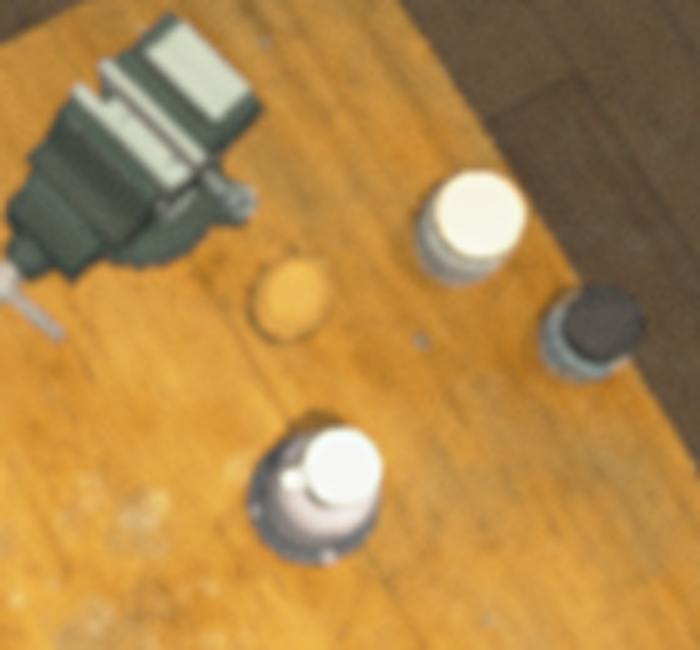

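The zooms show the cluster edges rotated slightly, and the nozzle pointing left (+y) from the cap. Next I measure both.

```bash
python3 - <<'E'
from h import *
im=cv2.imread('pics/top0.png'); c=optics.get_calibration('top')
f=lambda u,v,x0,y0:((u+.5)/5-.5+x0,(v+.5)/5-.5+y0)
for n,p,h in [('TL',(130,90),.018),('TR',(370,108),.018),('BR',(345,350),.018),('BL',(110,327),.009),('mid',(240,218),.018)]: print(n,onplane(c,[f(*p,190,160)],h).round(4))
hsv=cv2.cvtColor(im,cv2.COLOR_BGR2HSV)
m=np.zeros(im.shape[:2],np.uint8); sub=im[200:228,208:240].astype(int)
g=((sub.max(2)<185)&(sub.max(2)-sub.min(2)<40)).astype(np.uint8)
ys,xs=np.nonzero(g); print(len(xs)); 
n,l,s,ce=cv2.connectedComponentsWithStats(g); k=1+s[1:,4].argmax(); p=ce[k]+[208,200]; print(s[k],p,'pad',onplane(c,[p],.0135))
cap=onplane(c,[f(343,466,300,90)],.104); noz=onplane(c,[f(292,478,300,90)],.095); foot=onplane(c,[f(313,500,300,90)],.0)
print(cap,noz,foot,np.degrees(np.arctan2(*(noz-cap)[0,[1,0]])))
E
```

```text
TL [[ 0.5648 -0.0221  0.018 ]]
TR [[ 0.5555 -0.1441  0.018 ]]
BR [[ 0.4337 -0.1337  0.018 ]]
BL [[ 0.4453 -0.0135  0.009 ]]
mid [[ 0.4996 -0.0798  0.018 ]]
371
[  6   3  22  22 371] [224.5148248  213.74123989] pad [[ 0.47343578 -0.04647348  0.0135    ]]
[[ 0.53716944 -0.39445317  0.104     ]] [[ 0.53304917 -0.37219383  0.095     ]] [[ 0.53715419 -0.39478313  0.        ]] 100.48693875260604
```

Request:
apply_moves:
  moves:
    - [[34.5,-17,0],[0,0,-1.17],0]
    - [[34.5,-17,0],[0,0,-1.17],0]
    - [[34.5,-17,0],[0,0,-1.17],0]
    - [[34.5,-17,0],[0,0,-1.17],0]
    - [[34.5,-17,0],[0,0,-1.17],0]
    - [[34.5,-17,0],[0,0,-1.17],0]
    - [[34.5,-17,0],[0,0,-1.17],0]
    - [[34.5,-17,0],[0,0,-1.17],0]
    - [[34.5,-17,0],[0,0,-1.17],0]
    - [[34.5,-17,0],[0,0,-1.17],0]

```text
time: 0.93
tool_pos: [0.4517, -0.2445, 0.2189]
ee_rot: [3.141, -0.003, 1.508]
wrist_force: [-1.0, -0.5, -0.0]
width: 0.0307
```

```bash
python3 - <<'E'
from h import *
o=robot.get_obs(); print(o['tool_pos'],o['ee_rot'],o['joint_positions'],o['wrist_force'])
c=optics.get_calibration('wrist');im=optics.snapshot('wrist'); cv2.imwrite('pics/w1.png',im[:,:,::-1]);print(c)
import pickle; pickle.dump(c,open('w1.pkl','wb'))
for P in [(.537,-.394,.104),(.533,-.372,.095),(.515,-.276,0)]: print(proj(c,P))
E
```

```text
[ 0.4517431  -0.2445001   0.21888368] [ 3.14071937e+00 -2.88965816e-03  1.50785907e+00] [-0.60843101  0.00651065  1.45595791  0.00294086  1.67987635 -0.54517344] [-1.03943365 -0.45941718 -0.0428739 ]
{'fx': 345.3234355289357, 'fy': 345.3234355289357, 'cx': 314.37249972672925, 'cy': 197.39864874281136, 'k1': -0.021980274527750383, 'rvec': array([-2.8578898 ,  0.09168436,  0.01165928]), 'tvec': array([-0.46745298, -0.23526757,  0.33163447])}
[[411.27278057 340.24542285]]
[[405.1069937  315.36465025]]
[[369.76456642 195.22852553]]
```

View pics/w1.png

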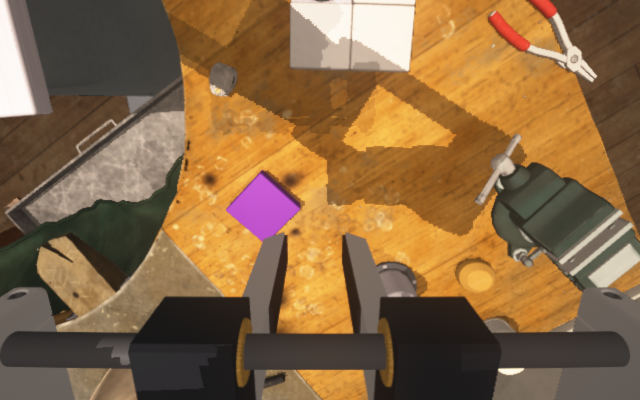

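The wrist view shows the cluster at the top (350,35), the loupe (223,78), the decoy (263,205), and the bottle half hidden behind a finger (400,280). I'll move closer to the pad.

Request:
apply_moves:
  moves:
    - [[15,1.3,4],[0,0,0],0]
    - [[15,1.3,4],[0,0,0],0]
    - [[15,1.3,4],[0,0,0],0]
    - [[15,1.3,4],[0,0,0],0]
    - [[15,1.3,4],[0,0,0],0]
    - [[15,1.3,4],[0,0,0],0]
    - [[15,1.3,4],[0,0,0],0]
    - [[15,1.3,4],[0,0,0],0]
    - [[15,1.3,4],[0,0,0],0]
    - [[15,1.3,4],[0,0,0],0]

```text
time: 1.82
tool_pos: [0.4728, -0.1019, 0.1799]
ee_rot: [3.141, 0.0, 1.494]
wrist_force: [0.3, 0.3, 1.1]
width: 0.0003
```

```bash
python3 - <<'E'
from h import *
o=robot.get_obs(); print(o['tool_pos'],o['ee_rot'],o['wrist_force'])
c=optics.get_calibration('wrist');im=optics.snapshot('wrist'); cv2.imwrite('pics/w2.png',im[:,:,::-1])
import pickle; pickle.dump(c,open('w2.pkl','wb'))
for P in [(.4735,-.046,.0135)]: print(proj(c,P))
E
```

```text
[ 0.47282575 -0.10187543  0.17986293] [3.14091993e+00 4.91659210e-04 1.49444839e+00] [0.28902735 0.34405088 1.05733897]
[[309.52636688 125.14048101]]
```

View pics/w2.png

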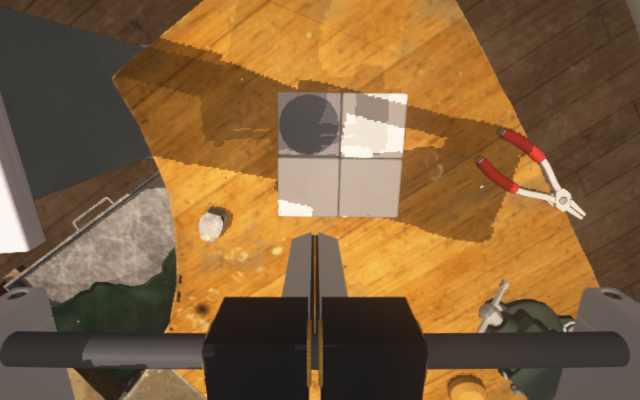

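The wrist view puts the pad at (309,124), which matches the prediction from the top camera. I'll descend over it.

Request:
apply_moves:
  moves:
    - [[6,-0.7,2],[0,0,0],0]
    - [[6,-0.7,5],[0,0,0],0]
    - [[6,-0.7,8],[0,0,0],0]
    - [[6,-0.7,11],[0,0,0],0]
    - [[6,-0.7,13],[0,0,0],0]
    - [[6,-0.7,14.2],[0,0,0],0]
    - [[6,-0.7,14.2],[0,0,0],0]
    - [[6,-0.7,14.2],[0,0,0],0]
    - [[6,-0.7,14.2],[0,0,0],0]
    - [[6,-0.7,14.2],[0,0,0],0]

```text
time: 2.7
tool_pos: [0.4715, -0.0407, 0.0391]
ee_rot: [3.138, 0.001, 1.496]
wrist_force: [-0.0, 0.2, -0.5]
width: 0.0006
```

```bash
python3 - <<'E'
from h import *
o=robot.get_obs(); print(o['tool_pos'],o['ee_rot'],o['wrist_force'],robot.tips_ahead)
E
```

```text
[ 0.47154203 -0.04068008  0.03914909] [3.13835277e+00 5.18111466e-04 1.49634392e+00] [-0.02210048  0.17175695 -0.50067881] 0.014
```

Request:
apply_moves:
  moves:
    - [[0,0,0.3],[0,0,0],0]
    - [[0,0,0.6],[0,0,0],0]
    - [[0,0,0.8],[0,0,0],0]
    - [[0,0,0.8],[0,0,0],0]
    - [[0,0,0.8],[0,0,0],0]
    - [[0,0,0.8],[0,0,0],0]
    - [[0,0,0.8],[0,0,0],0]
    - [[0,0,0.8],[0,0,0],0]
    - [[0,0,0.8],[0,0,0],0]
    - [[0,0,0.8],[0,0,0],0]

```text
time: 3.53
tool_pos: [0.4705, -0.0403, 0.0298]
ee_rot: [3.141, 0.0, 1.497]
wrist_force: [0.0, -0.3, 4.0]
width: 0.0007
```

Request:
apply_moves:
  moves:
    - [[0,0,0.05],[0,0,0],0]
    - [[0,0,0.1],[0,0,0],0]
    - [[0,0,0.1],[0,0,0],0]
    - [[0,0,0.1],[0,0,0],0]
    - [[0,0,0.1],[0,0,0],0]
    - [[0,0,0.1],[0,0,0],0]
    - [[0,0,0.1],[0,0,0],0]
    - [[0,0,0.1],[0,0,0],0]
    - [[0,0,0.1],[0,0,0],0]
    - [[0,0,0.1],[0,0,0],0]

```text
time: 4.37
tool_pos: [0.4706, -0.0403, 0.0295]
ee_rot: [3.141, 0.0, 1.497]
wrist_force: [-1.8, 1.0, 7.3]
width: 0.0001
```

In contact: 7 N with the pad top at about 15.5 mm, and the arm is soft at about 4 N/mm. I'll press to about 11 N, then drag slowly outward on the diagonal.

Request:
apply_moves:
  moves:
    - [[0,0,0.05],[0,0,0],0]
    - [[0,0,0.1],[0,0,0],0]
    - [[0,0,0.12],[0,0,0],0]
    - [[0,0,0.12],[0,0,0],0]
    - [[0,0,0.12],[0,0,0],0]
    - [[0,0,0.12],[0,0,0],0]
    - [[0,0,0.12],[0,0,0],0]
    - [[0,0,0.12],[0,0,0],0]
    - [[0,0,0.12],[0,0,0],0]
    - [[0,0,0.12],[0,0,0],0]

```text
time: 5.2
tool_pos: [0.4706, -0.0403, 0.0291]
ee_rot: [3.141, 0.0, 1.497]
wrist_force: [-4.0, 0.2, 11.8]
width: 0.0005
```

Request:
apply_moves:
  moves:
    - [[0.1,-0.1,0],[0,0,0],0]
    - [[0.2,-0.2,0],[0,0,0],0]
    - [[0.4,-0.4,0],[0,0,0],0]
    - [[0.6,-0.6,0],[0,0,0],0]
    - [[0.8,-0.8,0],[0,0,0],0]
    - [[1,-1,0],[0,0,0],0]
    - [[1.2,-1.2,0],[0,0,0],0]
    - [[1.4,-1.4,0],[0,0,0],0]
    - [[1.5,-1.5,0],[0,0,0],0]
    - [[1.5,-1.5,0],[0,0,0],0]

```text
time: 6.03
tool_pos: [0.4593, -0.0253, 0.0295]
ee_rot: [3.134, 0.003, 1.497]
wrist_force: [1.0, -1.9, 8.1]
width: 0.0002
```

```bash
python3 - <<'E'
from h import *
o=robot.get_obs(); print(o['tool_pos'],o['ee_rot'],o['wrist_force'])
im=optics.snapshot('wrist'); cv2.imwrite('pics/w3.png',im[:,:,::-1])
E
```

```text
[ 0.4592691  -0.02529627  0.0294797 ] [3.13417888e+00 2.50337191e-03 1.49702815e+00] [ 0.98036687 -1.92386747  8.14588219]
```

View pics/w3.png

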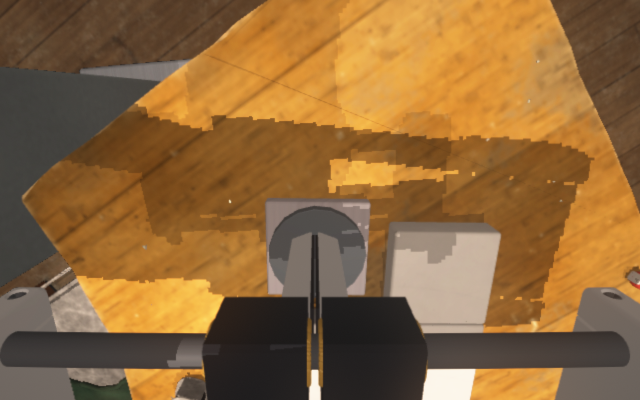

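The slab at (318,248) is following the fingers, and a gap has opened to the steel block on its right at (440,270). I'll keep dragging.

Request:
apply_moves:
  moves:
    - [[0.2,-0.2,0.05],[0,0,0],0]
    - [[0.5,-0.5,0.05],[0,0,0],0]
    - [[0.8,-0.8,0.05],[0,0,0],0]
    - [[1.1,-1.1,0.05],[0,0,0],0]
    - [[1.4,-1.4,0.05],[0,0,0],0]
    - [[1.7,-1.7,0.05],[0,0,0],0]
    - [[2.0,-2.0,0.05],[0,0,0],0]
    - [[2.2,-2.2,0.05],[0,0,0],0]
    - [[2.3,-2.3,0.05],[0,0,0],0]
    - [[2.3,-2.3,0.05],[0,0,0],0]

```text
time: 6.92
tool_pos: [0.4385, -0.0007, 0.0294]
ee_rot: [3.133, 0.003, 1.497]
wrist_force: [3.1, -2.3, 8.3]
width: 0.0007
```

Request:
apply_moves:
  moves:
    - [[0.1,-0.1,0],[0,0,0],0]
    - [[0.3,-0.3,0],[0,0,0],0]
    - [[0.5,-0.5,0],[0,0,0],0]
    - [[0.7,-0.7,0],[0,0,0],0]
    - [[0.9,-0.9,0],[0,0,0],0]
    - [[1.1,-1.1,0],[0,0,0],0]
    - [[1.2,-1.2,0],[0,0,0],0]
    - [[1.2,-1.2,0],[0,0,0],0]
    - [[1.2,-1.2,0],[0,0,0],0]
    - [[1.2,-1.2,0],[0,0,0],0]

```text
time: 7.75
tool_pos: [0.4275, 0.0122, 0.0293]
ee_rot: [3.133, 0.002, 1.497]
wrist_force: [2.1, -3.0, 7.6]
width: 0.0005
```

```bash
python3 - <<'E'
from h import *
o=robot.get_obs(); print(o['tool_pos'],o['ee_rot'],o['wrist_force'])
im=optics.snapshot('wrist'); cv2.imwrite('pics/w4.png',im[:,:,::-1])
E
```

```text
[0.42751733 0.01216528 0.02934281] [3.13320151e+00 2.21729737e-03 1.49684758e+00] [ 2.09061002 -2.97540813  7.61257402]
```

View pics/w4.png

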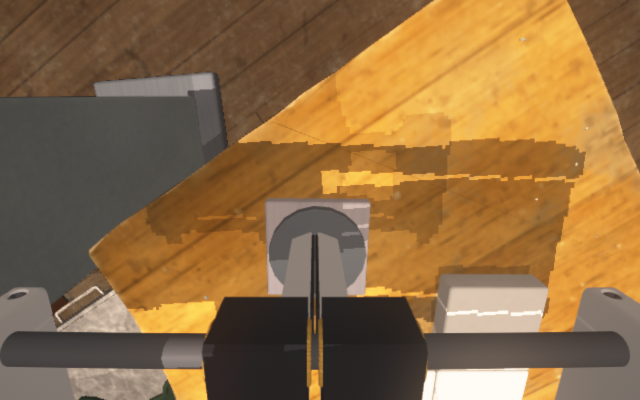

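The slab is clear by about 45 mm per axis. I'll lift off, open the gripper and look.

Request:
apply_moves:
  moves:
    - [[0,0,-0.5],[0,0,0],0]
    - [[0,0,-2],[0,0,0],0]
    - [[-3,0,-5],[0,0,0],1]
    - [[-5,0,-8],[0,0,0],1]
    - [[-5,0,-10],[0,0,0],1]
    - [[-5,0,-10],[0,0,0],1]
    - [[-5,0,-10],[0,0,0],1]
    - [[-5,0,-10],[0,0,0],1]
    - [[-5,0,-10],[0,0,0],1]
    - [[-5,0,-10],[0,0,0],1]

```text
time: 8.63
tool_pos: [0.4191, -0.0358, 0.1247]
ee_rot: [-3.138, -0.001, 1.498]
wrist_force: [0.7, 0.1, 0.3]
width: 0.0503
```

```bash
python3 - <<'E'
from h import *
import pickle
o=robot.get_obs(); print(o['tool_pos'],o['ee_rot'],o['wrist_force'],o['width'])
c=optics.get_calibration('wrist');im=optics.snapshot('wrist'); cv2.imwrite('pics/w5.png',im[:,:,::-1]); pickle.dump(c,open('w5.pkl','wb'))
print(proj(c,[(.4304,.006,.0155)]))
im=optics.snapshot('top'); cv2.imwrite('pics/t5.png',im[:,:,::-1])
E
```

```text
[ 0.41911451 -0.03582807  0.1247096 ] [-3.13755017e+00 -5.97752237e-04  1.49753688e+00] [0.65686807 0.14715237 0.32788341] 0.050262525667971965
[[324.12716401 147.99833424]]
```

View pics/w5.png

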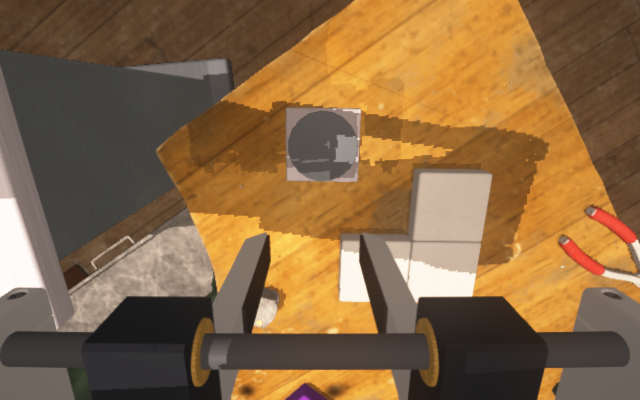

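The slab centre is at (323,145), square to the tool, with all three steel blocks still together. The mid-air reading is still settling. I'll move above the slab, jaws across x.

Request:
apply_moves:
  moves:
    - [[2,0.6,0],[0,0,0],1]
    - [[4.5,0.6,0],[0,0,0],1]
    - [[4.5,0.6,3],[0,0,0],1]
    - [[4.5,0.6,6],[0,0,0],1]
    - [[4.5,0.6,8],[0,0,0],1]
    - [[4.5,0.6,9],[0,0,0],1]
    - [[4.5,0.6,9],[0,0,0],1]
    - [[4.5,0.6,9],[0,0,0],1]
    - [[4.5,0.6,9],[0,0,0],1]
    - [[4.5,0.6,9],[0,0,0],1]

```text
time: 9.57
tool_pos: [0.4311, 0.0077, 0.0385]
ee_rot: [3.138, 0.0, 1.497]
wrist_force: [-0.1, 0.9, -0.6]
width: 0.0938
```

```bash
python3 - <<'E'
from h import *
o=robot.get_obs(); print(o['tool_pos'],o['ee_rot'],o['wrist_force'],o['width'])
c=optics.get_calibration('wrist');im=optics.snapshot('wrist'); cv2.imwrite('pics/w6.png',im[:,:,::-1])
E
```

```text
[0.43114448 0.00769637 0.03850966] [3.13809050e+00 2.15351277e-04 1.49663944e+00] [-0.12304476  0.94152432 -0.55372477] 0.09384343991805155
```

View pics/w6.png

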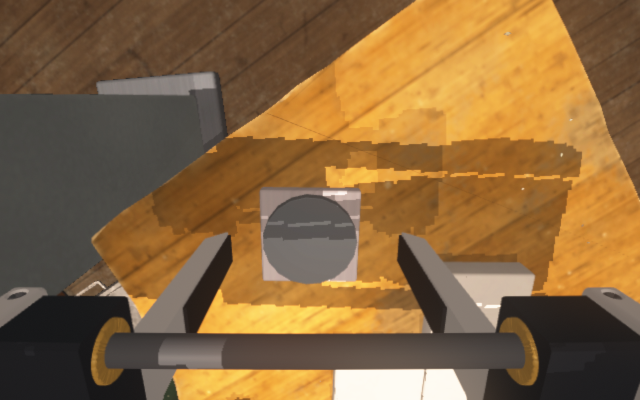

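The slab at (310,237) is centred between the fingertips (225 and 405). I'll descend and close.

Request:
apply_moves:
  moves:
    - [[0,0,0.7],[0,0,0],1]
    - [[0,0,1.4],[0,0,0],1]
    - [[0,0,2.0],[0,0,0],1]
    - [[0,0,2.0],[0,0,0],1]
    - [[0,0,2.0],[0,0,0],1]
    - [[0,0,2.0],[0,0,0],1]
    - [[0,0,2.0],[0,0,0],1]
    - [[0,0,2.0],[0,0,0],1]
    - [[0,0,2.0],[0,0,0],1]
    - [[0,0,2.0],[0,0,0],1]

```text
time: 10.45
tool_pos: [0.4298, 0.0079, 0.017]
ee_rot: [3.141, 0.0, 1.497]
wrist_force: [-0.5, -0.3, -0.3]
width: 0.0941
```

Request:
apply_moves:
  moves:
    - [[0,0,0],[0,0,0],0.5]
    - [[0,0,0],[0,0,0],0.5]
    - [[0,0,0],[0,0,0],0.5]
    - [[0,0,0],[0,0,0],0.5]
    - [[0,0,0],[0,0,0],0.5]
    - [[0,0,0],[0,0,0],0.5]
    - [[0,0,0],[0,0,0],0.5]
    - [[0,0,0],[0,0,0],0.5]
    - [[0,0,0],[0,0,0],0.5]
    - [[0,0,0],[0,0,0],0.5]

```text
time: 11.28
tool_pos: [0.4295, 0.0079, 0.0167]
ee_rot: [-3.141, 0.0, 1.497]
wrist_force: [-1.2, 0.7, -0.1]
width: 0.0596
```

Request:
apply_moves:
  moves:
    - [[0,0,-0.5],[0,0,0],0.5]
    - [[0,0,-1.5],[0,0,0],0.5]
    - [[0,0,-3],[0,0,0],0.5]
    - [[0,0,-5],[0,0,0],0.5]
    - [[0,0,-7],[0,0,0],0.5]
    - [[0,0,-8],[0,0,0],0.5]
    - [[0,0,-8],[0,0,0],0.5]
    - [[0,0,-8],[0,0,0],0.5]
    - [[0,0,-8],[0,0,0],0.5]
    - [[0,0,-8],[0,0,0],0.5]

```text
time: 12.12
tool_pos: [0.4286, 0.0081, 0.0952]
ee_rot: [-3.139, -0.0, 1.497]
wrist_force: [-0.3, -0.2, -2.4]
width: 0.0592
```

```bash
python3 - <<'E'
from h import *
o=robot.get_obs(); print(o['tool_pos'],o['ee_rot'],o['wrist_force'],o['width'])
for n in('scene','top','wrist'):
    im=optics.snapshot(n); cv2.imwrite(f'pics/{n}7.png',im[:,:,::-1])
a=cv2.imread('pics/scene7.png'); c=optics.get_calibration('scene')
print(proj(c,[(.537,-.394,.104),(.533,-.372,.095)]))
b=cv2.resize(a[180:270,300:420],None,fx=5,fy=5,interpolation=cv2.INTER_CUBIC); cv2.imwrite('pics/s7z.png',b)
E
```

```text
[0.42859353 0.0080634  0.09521247] [-3.13857159e+00 -2.56240895e-05  1.49680991e+00] [-0.26654607 -0.18413644 -2.40186675] 0.05917923679829034
[[357.06759815 200.55364329]
 [348.54852503 202.84828888]]
```

View pics/s7z.png

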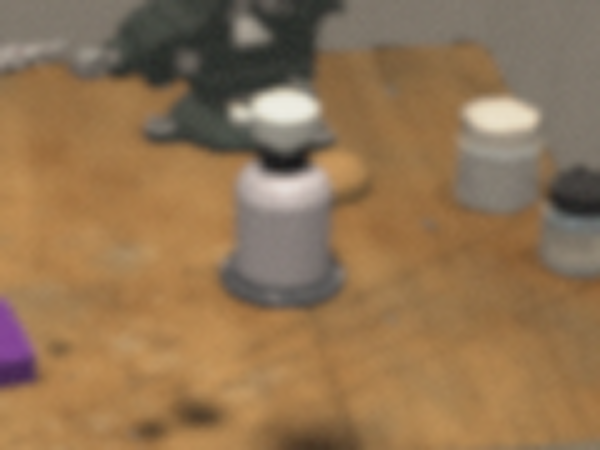

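View pics/wrist7.png

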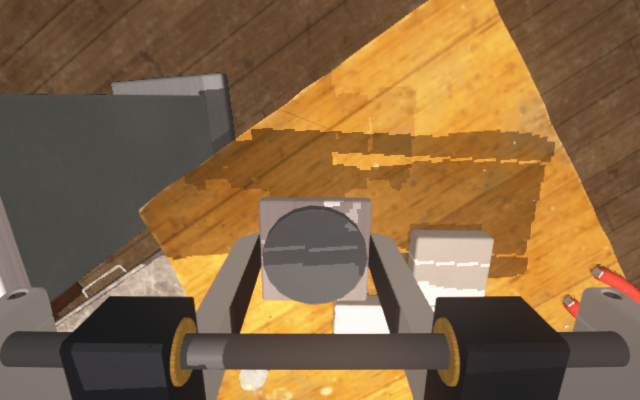

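View pics/top7.png

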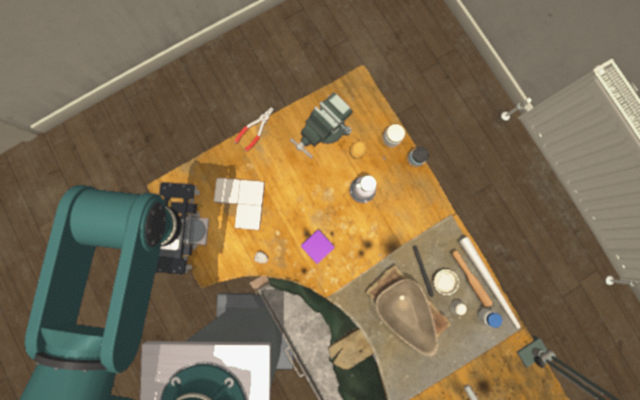

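The slab is held (2.4 N) and the steel blocks haven't moved. In the scene view the nozzle is at about (347,202), left of the cap at (357,201). I'll use that as a second estimate of its direction.

```bash
python3 - <<'E'
from h import *
c=optics.get_calibration('scene');t=optics.get_calibration('top')
f=lambda u,v,x0,y0:((u+.5)/5-.5+x0,(v+.5)/5-.5+y0)
cap=onplane(c,[f(285,105,300,180)],.104)
print('cap',cap)
for h in(.09,.094,.098):
  for pt in((235,112),(240,112)):
    q=onplane(c,[f(*pt,300,180)],h); d=(q-cap)[0]; print(h,pt,q.round(4),np.hypot(*d[:2]).round(4),np.degrees(np.arctan2(d[1],d[0])).round(1))
captop=onplane(t,[f(343,466,300,90)],.104)
for h in(.09,.094,.098):
  for pt in((284,480),(292,478)):
    q=onplane(t,[f(*pt,300,90)],h); d=(q-captop)[0]; print(h,pt,q.round(4),np.hypot(*d[:2]).round(4),np.degrees(np.arctan2(d[1],d[0])).round(1))
E
```

```text
cap [[ 0.53627051 -0.39298737  0.104     ]]
0.09 (235, 112) [[ 0.5453 -0.3616  0.09  ]] 0.0326 74.0
0.09 (240, 112) [[ 0.5463 -0.364   0.09  ]] 0.0306 70.9
0.094 (235, 112) [[ 0.5376 -0.3647  0.094 ]] 0.0284 87.3
0.094 (240, 112) [[ 0.5387 -0.3671  0.094 ]] 0.026 84.7
0.098 (235, 112) [[ 0.53   -0.3677  0.098 ]] 0.026 104.0
0.098 (240, 112) [[ 0.531  -0.3701  0.098 ]] 0.0235 103.0
0.09 (284, 480) [[ 0.5329 -0.3691  0.09  ]] 0.0257 99.5
0.09 (292, 478) [[ 0.5339 -0.3728  0.09  ]] 0.0219 98.7
0.094 (284, 480) [[ 0.5323 -0.3686  0.094 ]] 0.0263 100.7
0.094 (292, 478) [[ 0.5332 -0.3723  0.094 ]] 0.0225 100.1
0.098 (284, 480) [[ 0.5316 -0.3681  0.098 ]] 0.0269 101.9
0.098 (292, 478) [[ 0.5326 -0.3718  0.098 ]] 0.0231 101.5
```

Both views agree: the nozzle points along about 101°, with its tip 27 mm out and about 97 mm up. Target for the slab: (0.514, -0.276).

Request:
apply_moves:
  moves:
    - [[-3,1.1,0],[0,0,0],0.5]
    - [[-7,2.6,0],[0,0,0],0.5]
    - [[-10.5,4,0],[0,0,0],0.5]
    - [[-14,5.3,0],[0,0,0],0.5]
    - [[-17.5,6.6,0],[0,0,0],0.5]
    - [[-21,8,0],[0,0,0],0.5]
    - [[-24.5,9.3,0],[0,0,0],0.5]
    - [[-27,10.2,0],[0,0,0],0.5]
    - [[-27.7,10.5,0],[0,0,0],0.5]
    - [[-27.7,10.5,0],[0,0,0],0.5]

```text
time: 13.1
tool_pos: [0.5138, -0.2779, 0.0957]
ee_rot: [-3.14, -0.001, 1.494]
wrist_force: [-0.4, 0.4, -2.7]
width: 0.0595
```

Request:
apply_moves:
  moves:
    - [[0,0,1],[0,0,0],0.5]
    - [[0,0,3],[0,0,0],0.5]
    - [[0,0,5],[0,0,0],0.5]
    - [[0,0,6.2],[0,0,0],0.5]
    - [[0,0,7],[0,0,0],0.5]
    - [[0,0,7.5],[0,0,0],0.5]
    - [[0,0,7.7],[0,0,0],0.5]
    - [[0,0,7.7],[0,0,0],0.5]
    - [[0,0,7.7],[0,0,0],0.5]
    - [[0,0,7.7],[0,0,0],0.5]

```text
time: 13.93
tool_pos: [0.5147, -0.2765, 0.021]
ee_rot: [3.14, 0.001, 1.497]
wrist_force: [-0.1, 0.1, -1.8]
width: 0.0596
```

```bash
python3 - <<'E'
from h import *
o=robot.get_obs(); print(o['tool_pos'],o['ee_rot'],o['wrist_force'],o['width'])
im=optics.snapshot('wrist'); cv2.imwrite(f'pics/w8.png',im[:,:,::-1])
E
```

```text
[ 0.51467772 -0.27652461  0.02101057] [3.13957573e+00 1.18678950e-03 1.49681543e+00] [-0.13051896  0.07912108 -1.79464949] 0.05961607163863138
```

View pics/w8.png

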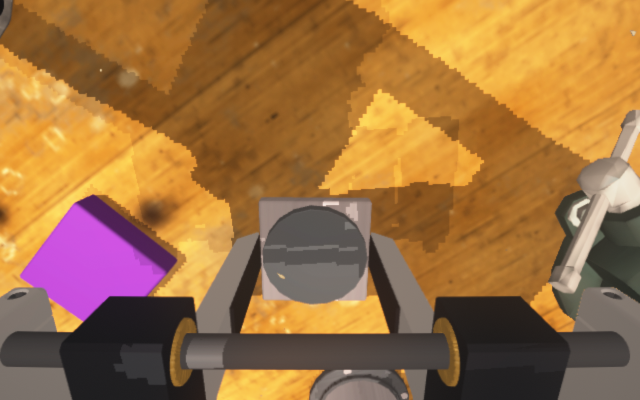

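The slab sits level in the fingers just above the bench, with the decoy's corner at (180,260) clear of the left finger. I'll set it down and open only partway, so the finger doesn't reach the decoy.

Request:
apply_moves:
  moves:
    - [[0,0,0.1],[0,0,0],0.5]
    - [[0,0,0.2],[0,0,0],0.5]
    - [[0,0,0.3],[0,0,0],0.5]
    - [[0,0,0.33],[0,0,0],0.5]
    - [[0,0,0.33],[0,0,0],0.5]
    - [[0,0,0.33],[0,0,0],0.5]
    - [[0,0,0.33],[0,0,0],0.75]
    - [[0,0,0.33],[0,0,0],0.75]
    - [[0,0,0.33],[0,0,0],0.75]
    - [[0,0,0.33],[0,0,0],0.75]

```text
time: 14.82
tool_pos: [0.5142, -0.2762, 0.0168]
ee_rot: [3.141, 0.0, 1.497]
wrist_force: [-1.2, 0.2, 0.4]
width: 0.0705
```

Request:
apply_moves:
  moves:
    - [[0,0,-1],[0,0,0],0.75]
    - [[0,0,-3],[0,0,0],0.75]
    - [[0,0,-6],[0,0,0],0.75]
    - [[0,0,-9],[0,0,0],0.75]
    - [[0,0,-12],[0,0,0],0]
    - [[0,0,-15],[0,0,0],0]
    - [[0,0,-15],[0,0,0],0]
    - [[0,0,-15],[0,0,0],0]
    - [[0,0,-15],[0,0,0],0]
    - [[0,0,-15],[0,0,0],0]

```text
time: 15.65
tool_pos: [0.513, -0.2755, 0.1645]
ee_rot: [-3.139, -0.002, 1.497]
wrist_force: [-0.4, 0.0, -1.2]
width: 0.0342
```

```bash
python3 - <<'E'
from h import *
o=robot.get_obs(); print(o['tool_pos'],o['ee_rot'],o['wrist_force'],o['width'])
c=optics.get_calibration('wrist');im=optics.snapshot('wrist'); cv2.imwrite(f'pics/w9.png',im[:,:,::-1])
print(proj(c,[(.537,-.394,.104),(.533,-.372,.095),(.514,-.2765,.0155)]))
import pickle; pickle.dump(c,open('w9.pkl','wb'))
im=optics.snapshot('scene'); cv2.imwrite(f'pics/s9.png',cv2.resize(im[170:290,200:440,::-1],None,fx=3,fy=3,interpolation=cv2.INTER_CUBIC))
E
```

```text
[ 0.51301943 -0.27547452  0.16451565] [-3.13850896e+00 -1.65128361e-03  1.49679964e+00] [-0.41678518  0.0402317  -1.16323078] 0.03420013494293291
[[354.9637568  357.6027453 ]
 [347.62564973 327.20847254]
 [315.10613221 188.25453721]]
```

View pics/w9.png

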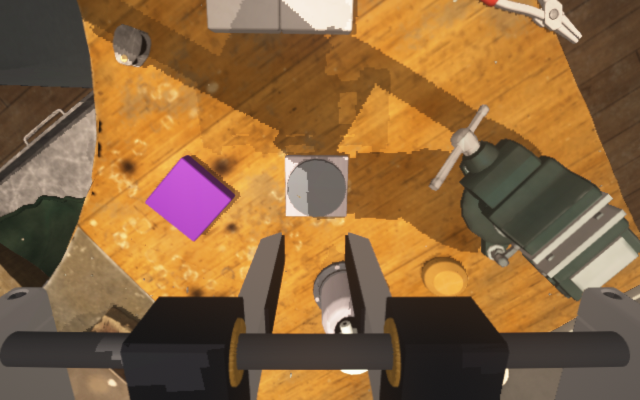

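View pics/s9.png

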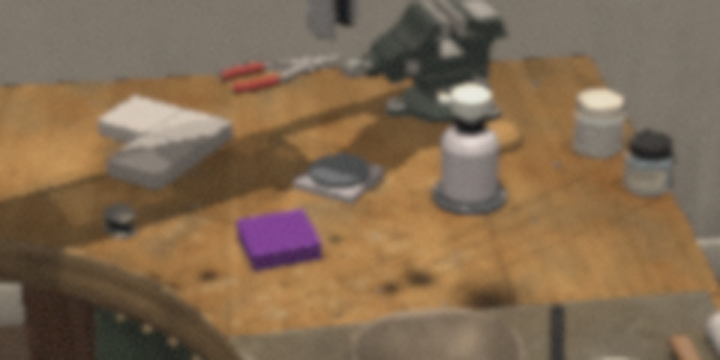

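The slab at (317,188) is flat in front of the nozzle, and the nozzle opening faces it at (347,325). Now I'll move over the cap with the jaws shut.

Request:
apply_moves:
  moves:
    - [[-3,0.8,0],[0,0,0],0]
    - [[-6,1.6,0],[0,0,0],0]
    - [[-9,2.4,0],[0,0,0],0]
    - [[-11.6,3.1,0],[0,0,0],0]
    - [[-11.6,3.1,1],[0,0,0],0]
    - [[-11.6,3.1,2.5],[0,0,0],0]
    - [[-11.6,3.1,3.9],[0,0,0],0]
    - [[-11.6,3.1,3.9],[0,0,0],0]
    - [[-11.6,3.1,3.9],[0,0,0],0]
    - [[-11.6,3.1,3.9],[0,0,0],0]

```text
time: 16.58
tool_pos: [0.5363, -0.3935, 0.1275]
ee_rot: [-3.141, -0.0, 1.497]
wrist_force: [0.6, 0.8, 0.4]
width: 0.0005
```

```bash
python3 - <<'E'
from h import *
o=robot.get_obs(); print(o['tool_pos'],o['ee_rot'],o['wrist_force'],o['width'])
im=optics.snapshot('scene'); cv2.imwrite(f'pics/s10.png',cv2.resize(im[150:270,280:440,::-1],None,fx=4,fy=4,interpolation=cv2.INTER_CUBIC))
E
```

```text
[ 0.53629046 -0.39354614  0.12752722] [-3.14134870e+00 -2.68616900e-04  1.49721136e+00] [0.58197438 0.79020376 0.44869135] 0.0005436195484933296
```

View pics/s10.png

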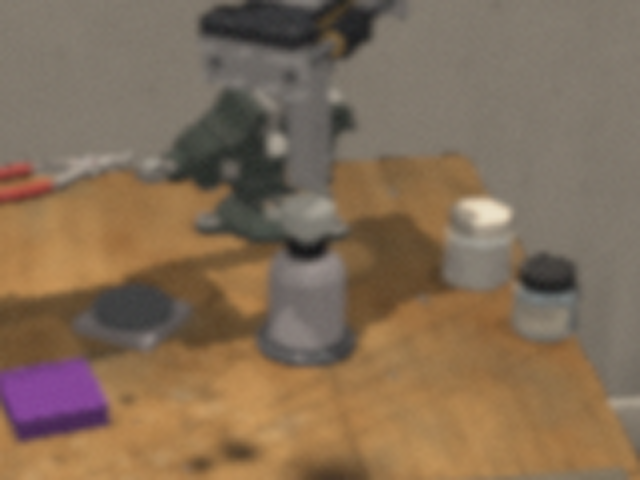

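The fingertips are centred over the cap at (308,195). I'll press it.

Request:
apply_moves:
  moves:
    - [[0,0,0.5],[0,0,0],0]
    - [[0,0,0.9],[0,0,0],0]
    - [[0,0,1.2],[0,0,0],0]
    - [[0,0,1.5],[0,0,0],0]
    - [[0,0,1.7],[0,0,0],0]
    - [[0,0,1.9],[0,0,0],0]
    - [[0,0,2.0],[0,0,0],0]
    - [[0,0,2.0],[0,0,0],0]
    - [[0,0,2.0],[0,0,0],0]
    - [[0,0,2.0],[0,0,0],0]

```text
time: 17.47
tool_pos: [0.5367, -0.3942, 0.1122]
ee_rot: [3.139, 0.002, 1.497]
wrist_force: [-3.7, 2.6, 13.7]
width: 0.001
```

Request:
apply_moves:
  moves:
    - [[0,0,0.1],[0,0,0],0]
    - [[0,0,0.1],[0,0,0],0]
    - [[0,0,0.1],[0,0,0],0]
    - [[0,0,0.1],[0,0,0],0]
    - [[0,0,0.1],[0,0,0],0]
    - [[0,0,0.1],[0,0,0],0]
    - [[0,0,0.1],[0,0,0],0]
    - [[0,0,0.1],[0,0,0],0]
    - [[0,0,0.1],[0,0,0],0]
    - [[0,0,0.1],[0,0,0],0]

```text
time: 18.3
tool_pos: [0.5367, -0.3942, 0.1122]
ee_rot: [3.138, 0.003, 1.497]
wrist_force: [-4.3, 3.6, 15.6]
width: 0.0004
```

Request:
apply_moves:
  moves:
    - [[0,0,-0.5],[0,0,0],0]
    - [[0,0,-1.5],[0,0,0],0]
    - [[0,0,-3],[0,0,0],0]
    - [[0,0,-6],[0,0,0],0]
    - [[0,0,-9],[0,0,0],0]
    - [[0,0,-12],[0,0,0],0]
    - [[-4,0,-12],[0,0,0],0]
    - [[-8,0,-12],[0,0,0],0]
    - [[-8,0,-12],[0,0,0],0]
    - [[-8,0,-12],[0,0,0],0]

```text
time: 19.13
tool_pos: [0.5293, -0.4754, 0.224]
ee_rot: [-3.139, -0.002, 1.494]
wrist_force: [-0.4, 0.5, -0.3]
width: 0.0003
```

```bash
python3 - <<'E'
from h import *
o=robot.get_obs(); print(o['tool_pos'],o['wrist_force'],o['width'])
im=optics.snapshot('scene'); cv2.imwrite(f'pics/s11.png',cv2.resize(im[170:290,200:440,::-1],None,fx=3,fy=3,interpolation=cv2.INTER_CUBIC))
c=optics.get_calibration('wrist');im=optics.snapshot('wrist'); cv2.imwrite(f'pics/w11.png',im[:,:,::-1])
print(proj(c,[(.537,-.394,.104),(.514,-.276,.0155)]))
import pickle; pickle.dump(c,open('w11.pkl','wb'))
E
```

```text
[ 0.52926765 -0.47541533  0.22396744] [-0.38539534  0.45022742 -0.27580485] 0.00026678884487848456
[[314.97424328  98.88862792]
 [281.74341462 -26.45898466]]
```

View pics/s11.png

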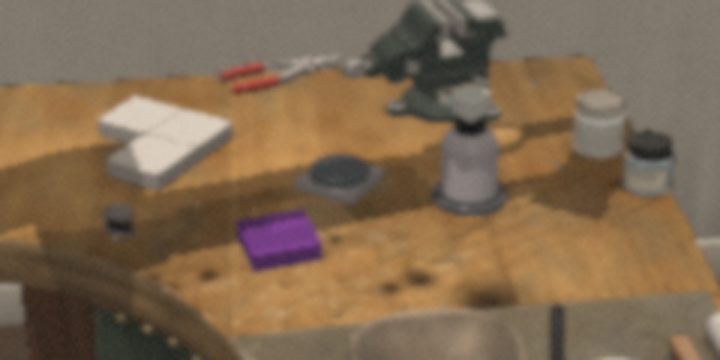

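View pics/w11.png

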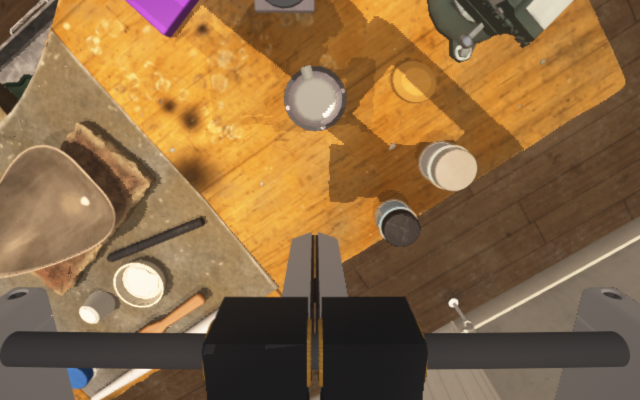

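In the scene view the cap is up again and the slab lies at (340,177). In the wrist view the cap at (315,99) and nozzle tip at (307,71) line up with the slab. The arm is clear of everything, so I'm handing in.

```bash
python3 - <<'E'
from h import *
import pickle
c=pickle.load(open('w11.pkl','rb'))
a=onplane(c,[(315,99)],.104)[0];b=onplane(c,[(307,71)],.097)[0]; print(a,b,np.degrees(np.arctan2(*(b-a)[[1,0]])))
print(job.close_job())
E
```

```text
[ 0.537014   -0.39408716  0.104     ] [ 0.5322592  -0.37201957  0.097     ] 102.15938294215835
the job is handed in; nothing more can be done
None
```

The job is done and handed in at about 19 s of the 61 s allowed; no verdict was reported.

- **Slide:** I pressed the rubber pad with the shut fingertips, at 8–12 N in the readings taken, and dragged the block diagonally out, about 45 mm clear of the others on each axis. The highest reading on the pad was well under the 30 N limit.
- **Placing:** I then gripped the block by its steel sole and carried it to about (0.514, -0.276), about 12 cm from the bottle's middle. The gripper sat level when it let go, and the pictures show the block lying flat.
- **Nozzle line:** Three views put the nozzle direction at 100–102°. The block was placed for 101°, which should leave it only a few mm off the line.
- **Cap press:** I pressed the cap to its stop. The tip stopped 6 mm below the cap-up height and stayed there as the force rose from 13.7 to 15.6 N. I then lifted straight off.

In the last pictures the three steel blocks look unmoved and the bystanders are in their places. The cap looks up again, but I judged that by eye and did not measure it to the millimetre. The arm touches nothing, with the wrist force near zero. No check failed or disagreed.

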